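Set the tripod leg to its mark and lock it, hand still on the leg

ROBOT

A 6-joint arm with a two-finger parallel gripper is mounted at the origin on the work surface. World frame = base frame: x ahead of the robot, y to its left, z up, the work surface at z = 0. Lengths are in mm, angles in rad, forces in N, time in s.
With the tool pointing down it reaches from about 400 to 925 mm from the base axis. Payload 12.5 kg.
Tool frame: the origin (TCP) lies on the front face of the gripper's body, between the roots of the fingers; the fingertips stand 78 mm ahead of it and the grasp point (between the pads) lies 59 mm ahead of it (env.nose_length is the distance from the TCP to the fingertips, in mm); z points along the fingers, y is the line along which they close (so a half turn about z gives the same grasp; the last joint's range is limited). The gripper opens to 95 mm and grips with 3 to 60 N. Pads are 20 mm wide; open, the fingers measure 119 mm over their backs; the gripper's body (75 mm by 180 mm) begins 59 mm behind the grasp point.
Start: joints at [1.114, 0.491, 1.559, -0, 1.092, -0.106], TCP at [214.762, 586.954, 292.261] pointing down, gripper open.
Joint ranges: [-3.1, 3.1], [-0.84, 2.19], [0.05, 2.79], [-1.13, 4.28], [0.06, 2.93], [-2.69, 2.69]. Speed limits (rad/s): [2.22, 2.22, 2.79, 3.14, 3.14, 3.14].

INTERFACE

Orientations are given as [roll, pitch, yaw] about the fixed x, y, z axes, in that order (R = Rz(yaw) Ry(pitch) Rx(roll)).
In Python, from cell import env gives the robot as it stands.
- The arm moves only by the tool jog_arm, never from a script. Its argument "motion" is a list of rows, each a list of 7 numbers: the turn, a rotation vector about the tool's x, y, z in degrees, then the shift along the tool's x, y, z in mm, then the finger opening in mm, from 0 to 95.1. In form: [[wx, wy, wz, x, y, z, hand], ...]. A call has 1 to 10 rows; each row shifts and turns the commanded pose from where the row before left it, along the tool's axes as they then stand; what a row does not reach is not made up. A row lasts 1/8 s, in which the tool goes at most 62.5 mm and 10.7 degrees, less where a joint would pass 70% of its speed; a pose out of reach is approached as far as the arm can. A call is refused whole if a number of a shift passes 62.5 or a number of a turn 10.7, either way. A call with a gripper value outside its range is refused whole. The fingers move at their own pace and stop on an object; the grip force is fixed at half the most. Time passes only in rows, so rows that do not move let the fingers close. It gives the time, the measured TCP pose, the force, the opening and the grip force at its end, in the units of the state.
- env.state(): the state, without advancing time (a new reading comes with each control period).
- env.read_camera(name): name is "scene" or "top"; returns a dict with "color" (384x512x3 uint8, red, green, blue), "z_map" (384x512 float32, mm along the optical axis (not along the pixel's ray), 0 where there is no reading), "camera_matrix" (3x3 intrinsics, pixels), "world_to_cam" (4x4, takes a point from world to camera coordinates). Camera axes: x right, y up, looking along -z (the intrinsics and any distortion apply to the point x, -y, -z); pixel columns grow to the right and rows downward; lengths in mm; the calibration is good to about 2 mm. A picture is of the moment at which its call begins.
- env.job_done(): hands the job in; it is judged then, once.
Trained networks look in the newest picture that a camera, given by its name, has taken for a name from the list of things; names that differ only in an ending like _2 or _b are one class to them, and where a whole thing is asked for, a point or a joint stands for the part that bears it (a point fixed in the world has none). Each returns a list of dicts, best first, with "score" (0 to 1); they miss things now and then, are a little off and sometimes report something else, mostly with a low value. They report only what shows in the picture. A call takes as long as a camera call.
- env.recognise(camera, thing): "location" ([column, row] in pixels, amid what is visible of it).
The state is a dict: "t": time; "joints": joint angles; "qvel": joint speeds; "tau": joint torques, N m; "eef_pos": TCP position; "tcp_rot": TCP orientation; "ft_force": force on the tool from outside, world axes, zero at the start; "moment": the same for the moment, N m; "opening": opening from 0.0 (shut) to 1.0 (fully open); "grip_force": force on a finger pad.
Only numpy, scipy, OpenCV 4.12 (cv2) and the standard library are available. Lean on these libraries where they do the work, as an engineer would, in place of code of your own. Each camera call takes 0.05 s, during which the arm holds its last target. There are 200 camera calls.

TASK

The propped-up filming tripod's top leg has run out because its red cam lever is open. With the lever still open, slide that leg back up until the mouth of its black lock collar is flush with the near edge of the yellow band on the thin tube, hold it there so it cannot run down again, and squeeze the red lever fully shut against the collar with the leg on its mark. Finish while still holding: keep collar and shut lever firmly pinched together in the fingers and do not let go; leave the things on the white turntable alone.

Things in the scene. Friction and masses are not known exactly. Their poses are not given: they have to be found in the camera images.
- tripod: Filming tripod lying folded, its head end propped on a cork block; it does not shift. Origin on the counter under its topmost leg; x points level towards its feet. Only the topmost leg slides. The other two lie 48 mm below that leg's axis, 28 mm to either side; their collars' tops are 33 mm below it. Otherwise the sides of the top leg's lock are free.
- collar: Black lock collar on the top leg, sliding with it; origin on the leg's axis where the lock is best held. x runs down the leg to its foot (13 degrees, 0.23 rad, below level), y is level, towards the red lever, z up square to the leg. The collar reaches 42 mm up the leg and 18 mm down it from here, 28 mm wide (y), 30 mm tall; its flat back is at y = -14 mm.
- boss_step (a point): Lower face, at mid height, of the clamp boss on the collar's back (boss 28 mm long, 22 mm tall, 6 mm proud of the flat back), 14 mm up the leg from the collar's origin; axes the same. A finger on the flat back below the boss can push the leg up by this step and keep it from running down.
- collar_mouth (a point): Centre of the collar's upper end face, where the thin dark 20 mm tube comes out, on the leg's axis, 42 mm up from the collar's origin; axes the same. The leg is on its mark when this point meets band_edge.
- band_edge (a point): Centre of the lower edge of the yellow band (8 mm wide, 23 mm diameter, fixed on the thin dark tube), on the leg's axis; axes as the collar.
- lever_pivot (a point): Axis of the lever's upright pivot pin on the collar's lever side, 30 mm up the leg from the collar's origin and 17.5 mm off the axis. The arm points down the leg. Shut, collar and lever measure 35 mm across (outer face 21 mm off the axis); open at 0.5 rad about 60 mm where a finger bears. As the lever swings in, the hand must follow sideways to keep the other finger just on the back.
- lever_tip (a point): End of the red lever, at mid height, 59 mm from its pivot. The lever is 16 mm tall and 7 mm thick.
- leg (a joint): How far the top leg (about 0.3 kg) has slid down, m, 0 to 0.075 (its stop); smaller is farther up. The mouth is flush with the band's edge when this equals joint band. With the lever open the leg slides freely and runs down by its own weight unless held.
- band (a joint): Where the yellow band sits, m, on the same scale as joint leg (0.004 to 0.044). It does not move.
- lever (a joint): Angle of the red lever, rad: 0 fully shut, flat along the collar; 0.6 fully open. It swings level and stays where it is left (about 3 N moves it). Below 0.3 its cam begins to clamp the thin tube and the leg drags; the push rises to about 5 N at 0, and the shut lever stays shut.
- turntable: Round white turntable, 310 mm across, top 24 mm above the counter, origin under its centre; it stands still and carries the four things below.
- bottle: Stainless bottle, 68 mm diameter, 200 mm tall, standing; origin at the centre of its base.
- jar: Glass jar with a steel lid, 80 mm diameter, 105 mm tall, standing; origin at the centre of its base.
- case: Teal mouthguard case, 85 x 68 x 30 mm, lying flat; origin at the centre of its base.
- dumbbell: Cast iron mini dumbbell, 164 mm long, 52 mm heads, lying; origin under its middle.

How it is judged (in metres and radians):
On the way, in this order (a step that is already met when the one before it is completed fails the run):
1. the leg is held in the fingers on its mark with the lever still open (distance between collar_mouth and band_edge below 0.004 m and value of joint lever above 0.2 rad and contact force between the fingers and leg above 0.2 N), for 0.2 s.
2. the lever is shut with the leg on its mark and in the fingers (distance between collar_mouth and band_edge below 0.004 m and value of joint lever below 0.05 rad and contact force between the fingers and collar above 2 N), for 0.2 s.
At the end, for the whole second after the job is handed in: At the end the collar's mouth is within 4 mm of the yellow band's edge, the red lever is shut to within 0.05 rad, and the fingers still press on both the collar and the lever with more than 2 N each. Nothing on the turntable has moved more than 20 mm (all of step 2 and contact force between the fingers and lever above 2 N); the arm keeps its last pose, push and grip.
It fails at once if a thing on the turntable is moved more than 20 mm (distance of any of bottle, jar, case, dumbbell from where it was at the start of the episode above 0.02 m).
It also fails if it takes over 48 s, if anything falls off the work surface, if the arm or the gripper's body presses on something with over 40 N, if the wrist force passes 120 N, or if a joint passes its speed limit or range.

## Working session

There is one attempt and no reset: what is moved stays moved. The work goes in short steps, Python scripts to look and compute and a tool call to move; the robot and the scene stay as the last step left them, time stands still between calls to the robot, and variables do not carry over. Pictures are saved under pics/ and viewed, at most 10 in all, crops included, and the job is handed in when it is done.

Besides the shell and the picture viewer there is one more tool, called after ">>>" as name(argument=value, ...) on one line, values as JSON. jog_arm: Moves the arm, as the interface text tells. Its arguments: {"type":"object","properties":{"motion":{"type":"array"}},"required":["motion"]}

```bash
mkdir -p pics; cat > h.py <<'E'
import numpy as np, cv2
from cell import env
def look(cam):
    return env.read_camera(cam)
def px2w(d,c,r,z=None):
    K=d["camera_matrix"];T=d["world_to_cam"]
    if z is None:
        w=d["z_map"][int(r)-1:int(r)+2,int(c)-1:int(c)+2]; z=np.median(w[w>0])
    p=np.array([(c-K[0,2])*z/K[0,0],-(r-K[1,2])*z/K[1,1],-z,1])
    return (np.linalg.inv(T)@p)[:3]
def w2px(d,p):
    q=d["world_to_cam"]@np.append(p,1);K=d["camera_matrix"]
    return np.array([K[0,2]+K[0,0]*q[0]/-q[2],K[1,2]-K[1,1]*q[1]/-q[2]])
E
python3 - <<'E'
from h import *
for n in ["scene","top"]:
    d=look(n); cv2.imwrite(f"pics/{n}0.png",d["color"][:,:,::-1])
    print(n,d["camera_matrix"].tolist(),np.linalg.inv(d["world_to_cam"])[:3,3].round(0))
    for t in ["tripod","collar","boss_step","collar_mouth","band_edge","lever_pivot","lever_tip","turntable","bottle","jar","case","dumbbell"]:
        for x in env.recognise(n,t)[:2]:
            print(t,round(x["score"],2),np.round(x["location"],1),px2w(d,*x["location"]).round(1))
print(env.state())
E
```

```text
scene [[471.7907031741426, 0.0, 259.333605625755], [0.0, 471.7907031741426, 192.01452316586196], [0.0, 0.0, 1.0]] [1097.  388.  681.]
tripod 0.93 [359.4 321.9] [695.3 147.3 108.5]
collar 0.72 [343.6 209.2] [511.7 -40.9 111.5]
boss_step 0.67 [335.3 203.2] [491.4 -77.9  94. ]
collar_mouth 0.62 [333.7 204.3] [ 399.2 -153.1   -1.2]
band_edge 0.73 [180.5 174.7] [ 637.9 -424.4   53.7]
band_edge 0.4 [346.2 232.6] [457.9 -65.9   3.1]
lever_pivot 0.66 [335.1 203. ] [491.6 -78.3  94.3]
lever_pivot 0.54 [344.9 210.5] [510.8 -38.2 109.4]
lever_tip 0.45 [327.7 211.3] [513.8 -77.2  85.6]
turntable 0.88 [197.2 200. ] [ 644.4 -352.    23.6]
bottle 0.61 [215.5 171.3] [ 629.3 -291.8  126.4]
jar 0.56 [245.2 161.5] [ 530.7 -313.8   97.3]
case 0.63 [334.6 203.4] [471.6 -94.8  73.3]
case 0.45 [222.6 145. ] [ 597.9 -304.   172.3]
dumbbell 0.93 [179.2 176. ] [ 658.7 -394.2   75.2]
top [[392.7712729081242, 0.0, 252.94612642272975], [0.0, 392.7712729081242, 184.64757202673132], [0.0, 0.0, 1.0]] [ 481. -219.  871.]
tripod 0.84 [ 94.2 172.5] [601.1  69.4 143.7]
tripod 0.63 [182.9 223.9] [503.2 -79.8  52.4]
coll
[... 673 characters left out ...]
 -447.7   62.3]
{'t': 1.3, 'joints': array([ 1.11439617e+00,  4.90913464e-01,  1.55890766e+00, -8.04602898e-06,
        1.09170297e+00, -1.05583594e-01]), 'qvel': array([ 2.28045417e-05, -1.22681862e-03, -2.09566113e-04, -6.97775061e-04,
       -1.28777848e-04, -8.26384204e-04]), 'tau': array([-1.53751280e-03, -6.12479424e+01, -2.58428156e+01,  6.92730560e-02,
        4.46027541e-02,  5.39246378e-05]), 'eef_pos': array([214.76418648, 586.95048801, 292.2499327 ]), 'tcp_rot': array([3.14152523e+00, 1.43258720e-05, 2.79077980e+00]), 'ft_force': array([-0.14721781, -1.17589548, -0.30496889]), 'moment': array([0.04587746, 0.06318942, 0.00151701]), 'grip_force': 0.0, 'opening': 0.9994167308574621}
```

```bash
python3 - <<'E'
import cv2
a=cv2.imread("pics/top0.png")[140:300,60:270]
cv2.imwrite("pics/topc.png",cv2.resize(a,None,fx=3.7,fy=3.7,interpolation=cv2.INTER_CUBIC))
a=cv2.imread("pics/scene0.png")[160:320,270:430]
cv2.imwrite("pics/scenec.png",cv2.resize(a,None,fx=3.7,fy=3.7,interpolation=cv2.INTER_CUBIC))
E
```

```text
(no output)
```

View pics/topc.png

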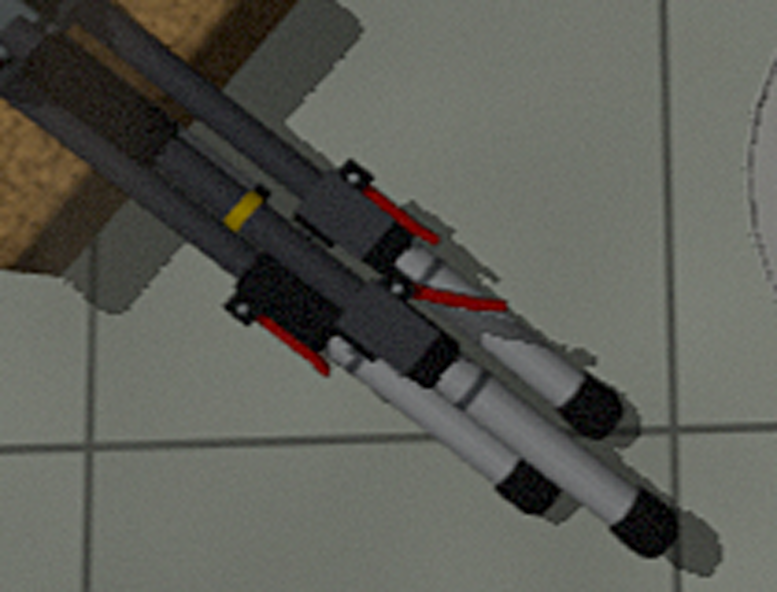

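View pics/scenec.png

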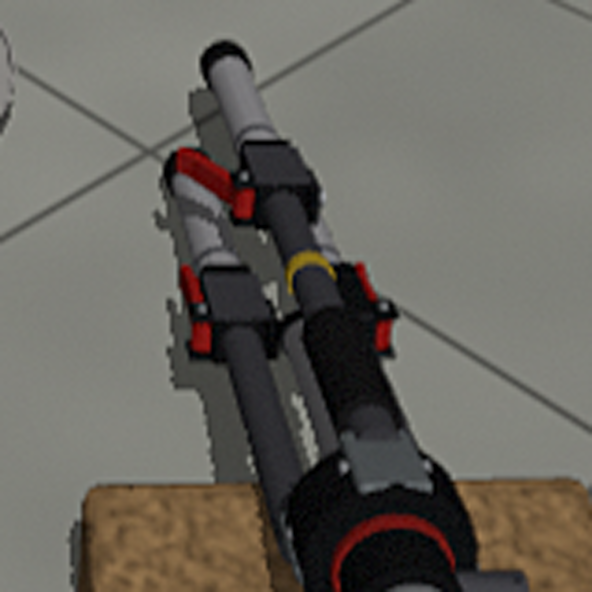

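View pics/scene0.png

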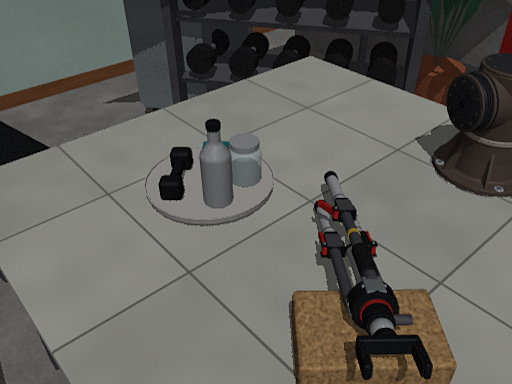

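The top crop shows the open top-leg lever, with pivot at (398,288), tip at (505,305), the collar around (335..455, 290..380) and the yellow band at (243,210). The scene view confirms it. Next I fit the leg axis from depth.

```bash
cat >> h.py <<'E'
def cloud(d):
    K=d["camera_matrix"];z=d["z_map"];r,c=np.mgrid[0:z.shape[0],0:z.shape[1]]
    P=np.stack([(c-K[0,2])*z/K[0,0],-(r-K[1,2])*z/K[1,1],-z,np.ones_like(z)],-1)@np.linalg.inv(d["world_to_cam"]).T
    return P[...,:3]
E
cat > fit.py <<'E'
from h import *
d=look("top");P=cloud(d);C=d["color"].astype(int)
R,G,B=C[...,0],C[...,1],C[...,2]
reg=np.zeros(R.shape,bool);reg[140:300,60:270]=1;reg&=d["z_map"]>0
yel=reg&(R>110)&(G>90)&(B<60)&(abs(R-G)<60)&(P[...,2]>70)
yb=np.zeros_like(yel);yb[185:205,115:135]=1;yel&=yb
red=reg&(R>100)&(G<50)&(B<50)&(P[...,2]>60)
print("yellow n",yel.sum(),P[yel].mean(0).round(1),P[yel].max(0).round(1))
b=P[yel].mean(0)
h=np.array([-0.6,-0.8])
sl=np.tan(13*np.pi/180)
hp=h/np.linalg.norm(h)
for it in range(6):
    n=np.array([-hp[1],hp[0]])  # left of x: y axis
    s=(P[...,:2]-b[:2])@hp; l=(P[...,:2]-b[:2])@n
    top=b[2]-sl*s
    m=reg&(abs(l)<26)&(P[...,2]>top-10)&(P[...,2]<top+25)&~red&(s>-25)&(s<200)
    S=[];L=[];Z=[];rows=[]
    for s0 in np.arange(-25,200,5):
        k=m&(s>=s0)&(s<s0+5)
        if k.sum()<5: continue
        lo,hi=np.percentile(l[k],[3,97]); rows.append((s0+2.5,lo,hi,P[...,2][k].max()-(b[2]-sl*(s0+2.5)),k.sum()))
    rows=np.array(rows)
    if it<5:
        q=np.polyfit(rows[:,0],(rows[:,1]+rows[:,2])/2,1,w=1/(1+abs(rows[:,2]-rows[:,1]-20)))
        hp=hp+q[0]*n; hp/=np.linalg.norm(hp); b[:2]+=q[1]*n
print("heading",hp,np.degrees(np.arctan2(hp[1],hp[0])),"b",b)
print(rows.round(1))
print("yellow s",np.percentile(s[yel],[2,50,98]).round(1),"l",np.percentile(l[yel],[2,98]).round(1),"z rel",np.percentile((P[...,2]-top)[yel],[50,98]).round(1))
k=red&(P[...,2]>top-30)&(s>-20)
from numpy import c_
for s0 in np.arange(0,200,6):
    kk=k&(s>=s0)&(s<s0+6)
    if kk.sum()>2: print("red",s0+3,l[kk].min().round(1),l[kk].max().round(1),P[...,2][kk].max().round(1),(P[...,2]-top)[kk].max().round(1))
E
python3 fit.py
```

```text
yellow n 28 [555.2  18.2 124.2] [561.2  23.8 128.5]
heading [-0.64926303 -0.76056395] -130.48606071351068 b [555.6500497   17.80887039 124.21952198]
[[-22.5  -8.1   9.4   2.2  30. ]
 [-17.5  -9.6   8.9   2.8  29. ]
 [-12.5  -8.3   9.3   2.2  32. ]
 [ -7.5  -9.5   9.5   2.3  26. ]
 [ -2.5  -9.   10.2   2.5  30. ]
 [  2.5 -10.1   8.9   4.9  34. ]
 [  7.5  -8.3   8.9   2.5  31. ]
 [ 12.5  -9.5   9.3   3.4  27. ]
 [ 17.5  -8.1   8.6   1.9  28. ]
 [ 22.5  -9.    9.4   2.3  30. ]
 [ 27.5  -8.7   8.1   1.2  28. ]
 [ 32.5  -8.9   8.4   1.6  24. ]
 [ 37.5  -8.8   8.1   2.5  30. ]
 [ 42.5  -8.2   9.5   2.9  27. ]
 [ 47.5  -9.3   8.7   1.3  31. ]
 [ 52.5  -9.    8.5   1.2  27. ]
 [ 57.5  -9.7   9.    1.6  27. ]
 [ 62.5  -8.7   8.4   1.8  28. ]
 [ 67.5  -8.6   8.5   1.1  23. ]
 [ 72.5 -19.8  21.2   8.8  41. ]
 [ 77.5 -21.9  22.8   8.1  68. ]
 [ 82.5 -22.8  22.7   7.9  63. ]
 [ 87.5 -18.7  24.    8.6  66. ]
 [ 92.5 -19.1  23.2   9.   64. ]
 [ 97.5 -18.4  18.4   8.5  48. ]
 [102.5 -13.8  24.3   8.8  47. ]
 [107.5 -14.5  12.6   8.3  41. ]
 [112.5 -14.5  13.5   8.7  46. ]
 [117.5 -13.   13.2   7.7  37. ]
 [122.5 -12.5  12.6   8.2  39. ]
 [127.5 -12.8  11.5   7.7  41. ]
 [132.5 -10.5  10.8   3.   33. ]
 [137.5 -11.3  11.4   6.1  32. ]
 [142.5 -11.8  11.1   3.7  33. ]
 [147.5 -11.4  11.7   4.   34. ]
 [152.5 -12.   11.    4.7  34. ]
 [157.5 -10.1  10.7   3.6  32. ]
 [162.5 -11.6  11.1   2.9  31. ]
 [167.5 -11.1  10.7   3.5  32. ]
 [172.5 -11.4  11.5   4.1  33. ]
 [177.5 -11.6  10.9   3.7  31. ]
 [182.5 -10.4  11.5   3.8  33. ]
 [187.5 -12.   10.9   2.7  33. ]
 [192.5 -10.3  10.9   3.4  31. ]
 [197.5 -12.1  11.1   2.9  32. ]]
yellow s [-3.3  0.4  2.9] l [-7.8  6.3] z rel [-0.3  3.5]
red 93 24.3 26.7 101.9 -0.2
red 99 22.9 28.9 102.4 0.6
red 105 27.2 31.3 99.1 -0.7
red 111 29.3 35.7 98.8 0.4
red 117 32.8 38.9 95.8 -1.6
red 123 37.6 41.1 94.1 -2.1
red 129 42.2 44.6 93.0 -1.5
```

```bash
cat >> h.py <<'E'
from scipy.spatial.transform import Rotation as Ro
a=np.radians(-130.49);sn,cs=np.sin(np.radians(13)),np.cos(np.radians(13))
hh=np.array([np.cos(a),np.sin(a),0]);up=np.array([0,0,1.])
Xc=cs*hh-sn*up; Yc=np.cross(up,hh); Zc=np.cross(Xc,Yc)
A0=np.array([555.65,17.81,116.2])   # axis at s=0
def axis(s): return A0+hh*s-up*np.tan(np.radians(13))*s
ORG=axis(109)                      # collar origin at start
RT=np.column_stack([-Xc,Yc,-Zc])   # tool
def cur():
    s=env.state(); return s,np.array(s["eef_pos"]),Ro.from_euler("xyz",s["tcp_rot"]).as_matrix()
def rel():   # grasp point in collar-start frame
    s,p,R=cur(); g=p+59*R[:,2]-ORG
    return np.array([g@Xc,g@Yc,g@Zc])
def report():
    s,p,R=cur(); f=np.array(s["ft_force"])
    print("t",s["t"],"rel",rel().round(2),"F xyz collar",np.round([f@Xc,f@Yc,f@Zc],2),"open",round(s["opening"]*95.1,2),"grip",s["grip_force"],"rotvec err tool deg",np.degrees(Ro.from_matrix(R.T@RT).as_rotvec()).round(2))
E
python3 - <<'E'
from h import *
s,p,R=cur()
tgt=ORG+0*Xc+6*Yc+(59+110)*Zc
print(ORG,tgt,Xc,Yc)
mid=np.array([440,250,292.])
print("to mid",R.T@(mid-p),"mid->tgt",R.T@(tgt-mid))
print(np.degrees(Ro.from_matrix(R.T@RT).as_rotvec()))
E
```

```text
[484.87462984 -65.08660415  91.03536717] [464.75290154 -97.89495174 255.70390812] [-0.63267341 -0.74102724 -0.22495105] [ 0.7605193  -0.64931532  0.        ]
to mid [-3.27314077e+02 -2.39036440e+02  2.51502041e-01] mid->tgt [-142.79660344 -318.20566996   36.266948  ]
[-12.51197857   8.69517141 109.85009188]
```

>>> jog_arm(motion=[[0,0,0,-33,-24,0,95],[0,0,0,-33,-24,0,95],[0,0,0,-33,-24,0,95],[0,0,0,-33,-24,0,95],[0,0,0,-33,-24,0,95],[0,0,0,-33,-24,0,95],[0,0,0,-33,-24,0,95],[0,0,0,-33,-24,0,95],[0,0,0,-33,-24,0,95],[0,0,0,-33,-24,0,95]])

```text
t: 2.6
eef_pos: [442.9, 247.0, 292.4]
tcp_rot: [3.141, 0.0, 2.791]
ft_force: [0.7, 0.3, 0.3]
opening: 1.0
grip_force: 0.0
```

>>> jog_arm(motion=[[0,0,0,-14,-32,3,95],[0,0,0,-14,-32,3,95],[0,0,0,-14,-32,3,95],[0,0,0,-14,-32,3,95],[0,0,0,-14,-32,3,95],[0,0,0,-14,-32,3,95],[0,0,0,-14,-32,3,95],[0,0,0,-14,-32,3,95],[0,0,0,-14,-32,3,95],[0,0,0,-14,-32,3,95]])

```text
t: 3.85
eef_pos: [463.7, -101.7, 262.3]
tcp_rot: [3.141, 0.0, 2.791]
ft_force: [0.2, 0.9, -0.1]
opening: 0.998
grip_force: 0.0
```

>>> jog_arm(motion=[[0,0,10,0,0,0,95],[0,0,10,0,0,0,95],[0,0,10,0,0,0,95],[0,0,10,0,0,0,95],[0,0,10,0,0,0,95],[0,0,10,0,0,0,95],[0,0,10,0,0,0,95],[0,0,10,0,0,0,95],[0,0,10,0,0,0,95],[0,0,10,0,0,0,95]])

```text
t: 5.1
eef_pos: [463.7, -100.5, 262.3]
tcp_rot: [3.141, -0.0, 1.04]
ft_force: [-0.8, 0.5, 0.5]
opening: 0.997
grip_force: 0.0
```

```bash
python3 -c "
from h import *
report()"
```

```text
t 5.1 rel [ 14.32   6.9  118.55] F xyz collar [-0.03 -0.93  0.56] open 94.83 grip 0.0 rotvec err tool deg [-1.13 12.96 10.02]
```

>>> jog_arm(motion=[[-0.6,6.5,5,0,0,0,95],[-0.6,6.5,5,0,0,0,95],[0,0,0,0,0,0,95]])

```text
t: 5.48
eef_pos: [463.3, -101.0, 262.3]
tcp_rot: [3.141, -0.227, 0.869]
ft_force: [-0.7, 0.2, 0.1]
opening: 1.001
grip_force: 0.0
```

```bash
python3 -c "
from h import *
report()"
```

```text
t 5.475 rel [  1.79   6.9  117.15] F xyz collar [ 0.25 -0.62  0.18] open 95.16 grip 0.0 rotvec err tool deg [-0.01 -0.01  0.28]
```

>>> jog_arm(motion=[[0,0,0.3,2,0,20,95],[0,0,0,0,0,20,95],[0,0,0,0,0,20,95],[0,0,0,0,0,20,95],[0,0,0,0,0,15,95],[0,0,0,0,0,10,95],[0,0,0,0,0,10,95],[0,0,0,0,0,0,95]])

```text
t: 6.48
eef_pos: [481.7, -79.1, 150.2]
tcp_rot: [-3.141, -0.227, 0.865]
ft_force: [-1.1, -0.4, 0.7]
opening: 1.001
grip_force: 0.0
```

```bash
python3 -c "
from h import *
report()
d=look('top'); a=d['color'][140:300,60:270,::-1]
cv2.imwrite('pics/t1.png',cv2.resize(a,None,fx=3.7,fy=3.7,interpolation=cv2.INTER_CUBIC))
b=look('scene')['color'][160:320,270:430,::-1]
cv2.imwrite('pics/s1.png',cv2.resize(b,None,fx=3.7,fy=3.7,interpolation=cv2.INTER_CUBIC))
"
```

```text
t 6.475 rel [-0.98  6.62  1.51] F xyz collar [ 0.83 -0.57  0.89] open 95.23 grip 0.0 rotvec err tool deg [-0.07 -0.02  0.06]
```

View pics/s1.png

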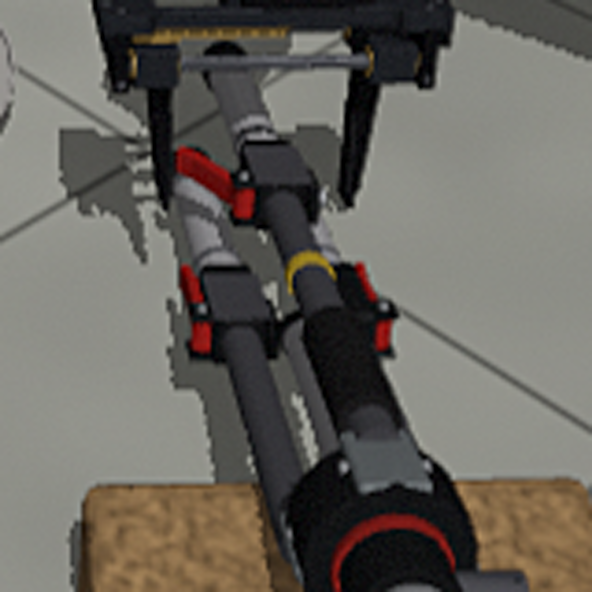

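>>> jog_arm(motion=[[0,0,0,0,3,0,85],[0,0,0,0,3,1,75],[0,0,0,0,2,0.5,66],[0,0,0,0,1.5,0,66],[0,0,0,0,0,0,66],[0,0,0,0,0,0,66]])

```text
t: 7.32
eef_pos: [487.9, -84.1, 148.9]
tcp_rot: [-3.137, -0.227, 0.865]
ft_force: [-5.4, 6.0, 3.6]
opening: 0.695
grip_force: 3.9
```

```bash
python3 -c "
from h import *
report()"
```

```text
t 7.325 rel [-0.91 14.35  0.15] F xyz collar [-1.82 -8.03  3.25] open 66.07 grip 3.9245516527444124 rotvec err tool deg [-0.28 -0.03  0.04]
```

>>> jog_arm(motion=[[0,0,0,0,-5,0,66],[0,0,0,-5,0,0,66],[0,0,0,0,1.5,0,66],[0,0,0,0,1.5,0,66],[0,0,0,0,1,0,66],[0,0,0,0,0,0,66]])

```text
t: 8.07
eef_pos: [485.4, -88.2, 148.0]
tcp_rot: [-3.141, -0.228, 0.865]
ft_force: [0.3, 0.8, 0.4]
opening: 0.695
grip_force: 0.0
```

```bash
python3 -c "
from h import *
report()"
```

```text
t 8.075 rel [ 3.94 15.41  0.41] F xyz collar [-0.85 -0.34  0.22] open 66.1 grip 0.0 rotvec err tool deg [-0.02 -0.05  0.04]
```

>>> jog_arm(motion=[[0,0,0,0,1.5,0,66],[0,0,0,0,1.5,0,66],[0,0,0,0,0,0,66]])

```text
t: 8.45
eef_pos: [487.6, -90.1, 148.0]
tcp_rot: [-3.141, -0.228, 0.865]
ft_force: [-0.6, -0.7, 0.0]
opening: 0.696
grip_force: 0.0
```

>>> jog_arm(motion=[[0,0,0,0,0.5,0,66],[0,0,0,0,0.5,0,66],[0,0,0,0,0,0,66]])

```text
t: 8.82
eef_pos: [487.8, -90.3, 147.9]
tcp_rot: [-3.14, -0.228, 0.865]
ft_force: [-3.1, 4.5, 3.4]
opening: 0.695
grip_force: 2.6
```

```bash
python3 -c "
from h import *
report()"
```

```text
t 8.825 rel [ 3.96 18.48  0.33] F xyz collar [-2.1  -5.27  3.  ] open 66.05 grip 2.5590017437934875 rotvec err tool deg [-0.13 -0.04  0.04]
```

>>> jog_arm(motion=[[0,0,0,0,-1.3,0,66],[0,0,0,4,0,0,66],[0,0,0,5,0,0,66],[0,0,0,6,0,0,66],[0,0,0,7,0,0,66],[0,0,0,7,0,0,66],[0,0,0,7,0,0,66],[0,0,0,7,0,0,66],[0,0,0,5,0,0,66],[0,0,0,0,0,0,66]])

```text
t: 10.07
eef_pos: [517.8, -54.0, 158.9]
tcp_rot: [-3.141, -0.228, 0.865]
ft_force: [-1.2, 0.4, 0.0]
opening: 0.695
grip_force: 0.2
```

```bash
python3 -c "
from h import *
report()
b=look('scene')['color'][180:320,270:410,::-1]
cv2.imwrite('pics/s2.png',cv2.resize(b,None,fx=4.2,fy=4.2,interpolation=cv2.INTER_CUBIC))
"
```

```text
t 10.075 rel [-44.36  17.86   0.46] F xyz collar [ 0.44 -1.16  0.15] open 66.12 grip 0.24407163262367249 rotvec err tool deg [-0.03 -0.05  0.07]
```

View pics/s2.png

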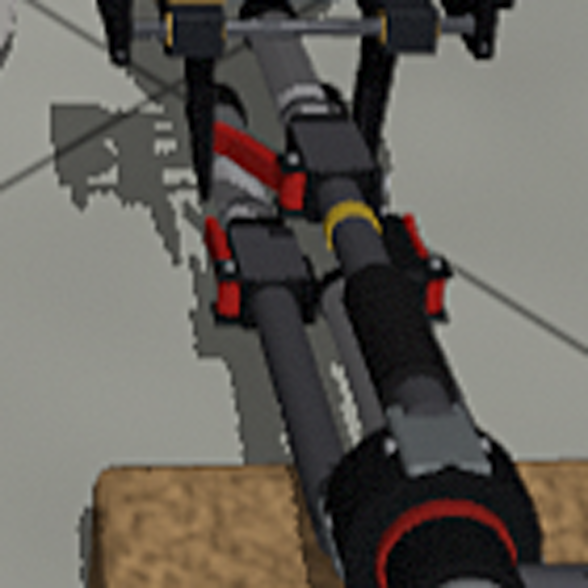

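The leg rides up on the finger, and the lever is still open at (250,150). The band at (352,220) is a short gap from the mouth. I'll measure the gap in the scene camera.

```bash
cat > gap.py <<'E'
from h import *
d=look("scene");C=d["color"].astype(np.float32);T=d["z_map"]
def samp(p):
    u=w2px(d,p).astype(np.float32)
    return cv2.remap(C,u[:1].reshape(1,1),u[1:].reshape(1,1),cv2.INTER_LINEAR)[0,0]
def prof(h,ls,ss):
    return np.array([np.mean([samp(axis(0)+Xc*s+Yc*l+Zc*h) for l in ls],0) for s in ss])
ss=np.arange(-14,46,1.5)
a=prof(11.5,(-3,-1,1,3),ss); b=prof(15,(-8,-4,0,4,8),ss)
for s,x,y in zip(ss,a,b): print(s,x.round(0).astype(int),(x[0]+x[1])/2-x[2]>25 and "Y" or "",y.round(0).astype(int))
c=env.recognise("scene","band_edge")+env.recognise("scene","collar_mouth")
for x in c[:6]: print(x)
print(w2px(d,axis(0)+11.5*Zc),w2px(d,axis(30)+15*Zc))
t=look("top");P=cloud(t); q=P-A0; m=(abs(q@Yc)<12)&(abs(q@Xc)<45)&(q@Zc>5)&(q@Zc<30); 
if m.sum():
  for s0 in range(-20,45,3):
    k=m&(q@Xc>=s0)&(q@Xc<s0+3)
    if k.sum(): print("top",s0,k.sum(),np.median((q@Zc)[k]).round(1),t["color"][k].mean(0).round(0))
report()
E
python3 gap.py
```

```text
-14.0 [118 101  48] Y [116  99  30]
-12.5 [135 115  43] Y [101  86  30]
-11.0 [151 128  38] Y [85 73 32]
-9.5 [154 130  36] Y [70 61 35]
-8.0 [158 133  33] Y [55 50 39]
-6.5 [150 126  35] Y [39 39 42]
-5.0 [138 117  39] Y [38 38 43]
-3.5 [124 106  43] Y [37 38 43]
-2.0 [99 87 48] Y [37 38 42]
-0.5 [73 67 54]  [38 39 42]
1.0 [61 58 57]  [39 39 42]
2.5 [55 54 58]  [39 39 42]
4.0 [50 51 59]  [40 40 42]
5.5 [51 52 58]  [40 40 42]
7.0 [53 52 57]  [40 39 42]
8.5 [54 53 58]  [40 38 42]
10.0 [54 54 59]  [37 36 39]
11.5 [55 55 59]  [32 33 35]
13.0 [54 54 58]  [28 29 31]
14.5 [55 54 58]  [25 26 28]
16.0 [53 52 56]  [23 23 25]
17.5 [47 46 50]  [25 26 27]
19.0 [41 40 43]  [31 31 33]
20.5 [35 35 37]  [37 37 39]
22.0 [28 29 30]  [42 42 45]
23.5 [23 23 25]  [48 47 51]
25.0 [29 29 31]  [52 51 55]
26.5 [35 36 37]  [54 53 57]
28.0 [41 41 44]  [55 55 59]
29.5 [46 46 49]  [56 55 59]
31.0 [51 51 55]  [55 55 59]
32.5 [53 53 57]  [55 54 58]
34.0 [55 55 58]  [55 54 58]
35.5 [56 56 59]  [55 55 59]
37.0 [56 56 59]  [56 55 59]
38.5 [56 55 59]  [56 55 59]
40.0 [55 54 58]  [56 55 59]
41.5 [55 54 58]  [56 55 59]
43.0 [55 54 59]  [55 55 59]
44.5 [55 54 59]  [55 54 59]
{'location': [339.6, 211.6], 'score': 0.83}
[353.32210819 227.0024144 ] [350.21181352 217.46271973]
t 10.325 rel [-43.87  17.83   0.44] F xyz collar [ 0.94 -0.09  0.95] open 65.62 grip 0.24063879624009132 rotvec err tool deg [-0.04 -0.04  0.03]
```

>>> jog_arm(motion=[[0,0,0,5,0,0,66],[0,0,0,5,0,0,66],[0,0,0,5,0,0,66],[0,0,0,3,0,0,66],[0,0,0,0,0,0,66]])

```text
t: 10.95
eef_pos: [529.3, -40.8, 163.0]
tcp_rot: [3.141, -0.228, 0.865]
ft_force: [-0.1, -1.0, 0.5]
opening: 0.695
grip_force: 0.2
```

```bash
sed -i 's/^ss=.*/ss=np.arange(-16,14,1.0)/' gap.py; python3 gap.py; python3 -c "
from h import *
b=look('scene')['color'][195:245,325:385,::-1]
cv2.imwrite('pics/s3.png',cv2.resize(b,None,fx=11,fy=11,interpolation=cv2.INTER_CUBIC))"
```

```text
-16.0 [94 83 53] Y [116  98  28]
-15.0 [108  94  51] Y [114  96  27]
-14.0 [118 102  48] Y [113  95  26]
-13.0 [130 111  44] Y [106  89  28]
-12.0 [142 121  40] Y [96 81 31]
-11.0 [152 128  37] Y [87 74 34]
-10.0 [153 129  36] Y [78 68 37]
-9.0 [156 132  35] Y [66 59 37]
-8.0 [158 134  33] Y [54 49 37]
-7.0 [155 131  34] Y [41 40 37]
-6.0 [147 124  36] Y [33 34 36]
-5.0 [139 117  38] Y [30 30 34]
-4.0 [131 110  41] Y [26 27 31]
-3.0 [116  99  43] Y [23 23 28]
-2.0 [98 86 45] Y [21 21 26]
-1.0 [80 72 47] Y [21 21 24]
0.0 [62 58 49]  [21 21 23]
1.0 [52 50 46]  [22 22 24]
2.0 [43 42 42]  [30 30 32]
3.0 [35 34 38]  [38 37 40]
4.0 [27 28 35]  [45 44 48]
5.0 [26 27 33]  [51 50 54]
6.0 [26 26 30]  [53 53 57]
7.0 [24 25 28]  [55 55 59]
8.0 [26 26 28]  [57 57 61]
9.0 [33 33 36]  [59 58 63]
10.0 [40 40 43]  [58 57 61]
11.0 [47 47 50]  [57 56 60]
12.0 [53 52 56]  [56 56 59]
13.0 [55 54 58]  [56 55 59]
{'location': [346.9, 230.3], 'score': 0.62}
{'location': [344.2, 214.3], 'score': 0.31}
{'location': [341.0, 217.9], 'score': 0.73}
[353.32210819 227.0024144 ] [350.21181352 217.46271973]
t 11.15 rel [-61.97  17.96   0.5 ] F xyz collar [ 0.49 -0.01  1.33] open 66.27 grip 0.24032981134951115 rotvec err tool deg [-0.02 -0.04  0.04]
```

View pics/s3.png

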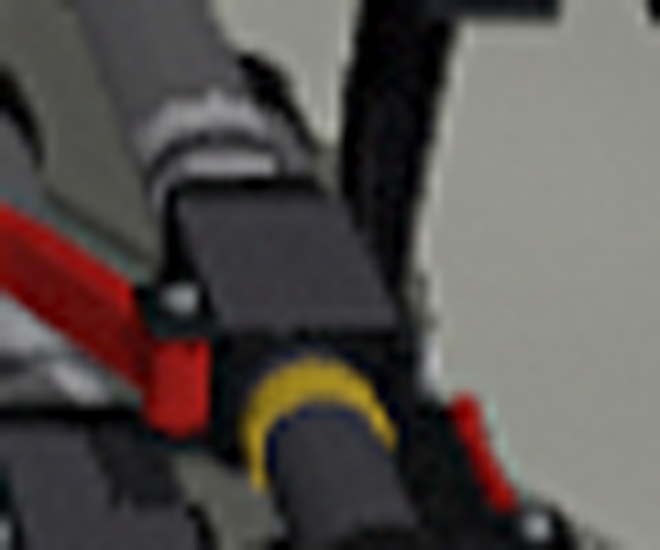

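The view shows the mouth just short of the band, with the band at about (315,375) and the collar's top edge at (310,328). I'll cross-check the travel and gap against the first pictures.

```bash
cat > g2.py <<'E'
from h import *
def load(n,f):
    d=look(n); C=(cv2.imread(f)[:,:,::-1] if f else d["color"]).astype(np.float32); return d,C
def prof(d,C,h,ls,ss):
    T=np.array([[w2px(d,axis(0)+Xc*s+Yc*l+Zc*(np.sqrt(h*h-l*l) if h<14 else h)) for l in ls] for s in ss]).astype(np.float32)
    return cv2.remap(C,T[...,0].copy(),T[...,1].copy(),cv2.INTER_LINEAR).mean(1)
def show(n,f,h,ls,lo,hi,st=1.0):
    d,C=load(n,f); ss=np.arange(lo,hi,st); p=prof(d,C,h,ls,ss)
    print(n,f,h); print(" ".join(f"{s:g}:{x[0]:.0f}/{x[2]:.0f}" for s,x in zip(ss,p)))
L=(-8,-6,-4,-2,0,2,4,6,8)
show("scene","pics/scene0.png",15,L,56,84)
show("scene","pics/scene0.png",11.5,(-4,-2,0,2,4),-20,8)
show("top","pics/top0.png",15,L,56,84)
show("top","pics/top0.png",15,L,115,140)
show("top","pics/top0.png",11.5,(-4,-2,0,2,4),-16,10)
show("scene",None,15,L,-6,14)
show("scene",None,15,L,50,80)
show("scene","pics/scene0.png",15,L,115,145)
E
python3 g2.py
```

```text
scene pics/scene0.png 15
56:24/25 57:21/23 58:19/21 59:18/20 60:18/20 61:18/20 62:17/19 63:21/24 64:27/29 65:32/35 66:37/40 67:41/44 68:43/46 69:45/49 70:47/51 71:49/53 72:49/52 73:48/51 74:47/51 75:47/50 76:47/49 77:47/49 78:47/49 79:47/50 80:47/50 81:47/50 82:47/50 83:47/50
scene pics/scene0.png 11.5
-20:48/49 -19:49/48 -18:52/48 -17:62/47 -16:74/45 -15:87/43 -14:100/40 -13:110/37 -12:120/33 -11:130/29 -10:134/27 -9:136/27 -8:137/27 -7:137/27 -6:132/29 -5:124/32 -4:116/35 -3:106/38 -2:92/41 -1:77/43 0:61/45 1:50/47 2:45/48 3:43/48 4:40/48 5:40/48 6:43/50 7:45/51
top pics/top0.png 15
56:36/40 57:37/41 58:36/40 59:36/39 60:35/38 61:34/37 62:35/37 63:35/38 64:35/39 65:35/38 66:37/39 67:35/39 68:34/38 69:35/37 70:37/40 71:41/44 72:43/47 73:44/48 74:44/47 75:43/47 76:43/47 77:43/47 78:43/46 79:42/46 80:43/47 81:42/48 82:41/47 83:42/46
top pics/top0.png 15
115:38/40 116:27/30 117:16/19 118:9/11 119:8/9 120:10/12 121:11/14 122:11/14 123:10/11 124:10/10 125:14/12 126:12/12 127:8/11 128:5/9 129:8/10 130:25/26 131:60/61 132:90/92 133:105/107 134:109/111 135:108/110 136:107/110 137:106/108 13
[... 408 characters left out ...]
8:58/62 9:60/63 10:59/62 11:58/61 12:57/60 13:56/59
scene None 15
50:44/47 51:38/41 52:32/34 53:26/28 54:21/23 55:19/21 56:18/20 57:16/18 58:17/19 59:36/38 60:56/58 61:78/79 62:99/100 63:107/107 64:109/109 65:110/111 66:112/113 67:109/110 68:99/100 69:88/89 70:77/78 71:66/67 72:64/65 73:62/64 74:61/63 75:60/62 76:64/66 77:74/76 78:84/86 79:94/96
scene pics/scene0.png 15
115:17/19 116:10/11 117:4/4 118:10/10 119:30/30 120:50/50 121:69/69 122:89/89 123:100/99 124:106/106 125:112/112 126:118/118 127:123/124 128:123/123 129:119/120 130:115/116 131:111/112 132:107/108 133:103/104 134:99/100 135:95/97 136:92/93 137:88/90 138:89/91 139:93/95 140:98/99 141:102/103 142:107/107 143:110/111 144:113/113
```

>>> jog_arm(motion=[[0,0,0,2,0,0,66],[0,0,0,2,0,0,66],[0,0,0,2,0,0,66],[0,0,0,0,0,0,66],[0,0,0,0,0,0,66],[0,0,0,0,0,0,66]])

```text
t: 12.35
eef_pos: [532.8, -36.5, 164.3]
tcp_rot: [-3.141, -0.228, 0.865]
ft_force: [0.1, -0.5, 0.2]
opening: 0.697
grip_force: 0.2
```

```bash
cat > g3.py <<'E'
import sys,io,contextlib
with contextlib.redirect_stdout(io.StringIO()):
    from g2 import *
show("scene",None,15,L,-12,8); show("scene",None,15,L,46,60);show("scene",None,11.5,(-4,-2,0,2,4),-18,6)
report()
E
python3 g3.py; python3 -c "
from h import *
b=look('scene')['color'][195:245,325:385,::-1]
cv2.imwrite('pics/s4.png',cv2.resize(b,None,fx=11,fy=11,interpolation=cv2.INTER_CUBIC))"
```

```text
scene None 15
-12:100/26 -11:89/24 -10:78/23 -9:62/23 -8:47/22 -7:31/22 -6:26/26 -5:29/32 -4:33/38 -3:37/43 -2:41/48 -1:46/52 0:50/55 1:54/58 2:55/59 3:56/59 4:56/59 5:56/59 6:56/59 7:56/59
scene None 15
46:33/36 47:24/26 48:15/17 49:6/7 50:10/11 51:22/23 52:34/35 53:46/48 54:58/60 55:70/71 56:82/84 57:95/96 58:106/107 59:106/107
scene None 11.5
-18:62/57 -17:74/56 -16:87/54 -15:101/52 -14:116/49 -13:128/46 -12:139/43 -11:150/39 -10:155/37 -9:156/36 -8:157/35 -7:156/34 -6:149/32 -5:140/30 -4:130/29 -3:116/27 -2:95/26 -1:72/25 0:47/24 1:34/27 2:31/32 3:34/39 4:37/45 5:42/50
t 12.9 rel [-68.01  17.91   0.48] F xyz collar [ 1.39 -0.04  0.26] open 66.22 grip 0.41993848979473114 rotvec err tool deg [-0.02 -0.04  0.05]
```

View pics/s4.png

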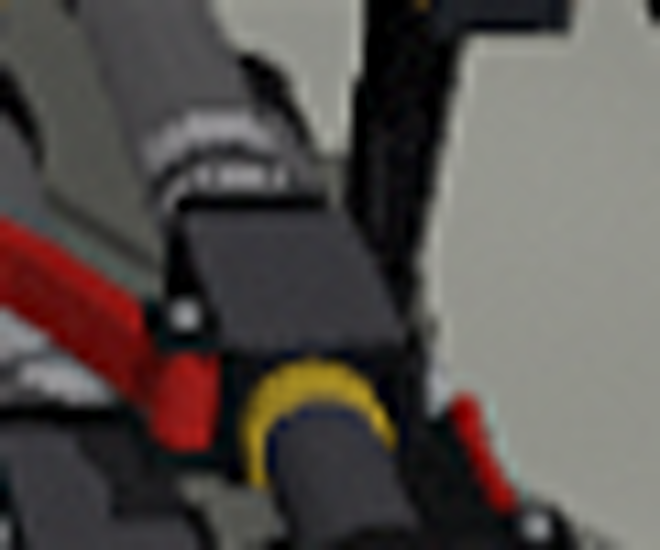

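The mouth now sits at the band to within about 1 mm, with the collar's top edge at (310,350), the band at (315,370) and the lever still open. Next I close the lever while following sideways.

>>> jog_arm(motion=[[0,0,0,0,0.3,0,66],[0,0,0,0,-1,0,64],[0,0,0,0,-1,0,62],[0,0,0,0,-1,0,60],[0,0,0,0,-1,0,58],[0,0,0,0,-1,0,56],[0,0,0,0,-1,0,54],[0,0,0,0,0,0,54]])

```text
t: 13.95
eef_pos: [528.7, -32.9, 164.4]
tcp_rot: [3.141, -0.228, 0.865]
ft_force: [1.3, -1.7, -1.4]
opening: 0.569
grip_force: 1.1
```

```bash
python3 g3.py
```

```text
scene None 15
-12:99/25 -11:89/24 -10:78/23 -9:63/23 -8:47/23 -7:31/24 -6:27/28 -5:30/33 -4:35/39 -3:39/45 -2:43/49 -1:47/53 0:51/56 1:55/59 2:55/59 3:56/59 4:56/59 5:56/59 6:56/59 7:56/59
scene None 15
46:33/35 47:24/26 48:14/16 49:5/7 50:9/11 51:21/22 52:33/34 53:45/46 54:57/58 55:68/70 56:81/82 57:93/94 58:105/106 59:105/106
scene None 11.5
-18:62/57 -17:74/56 -16:87/54 -15:101/52 -14:116/49 -13:128/46 -12:139/43 -11:149/39 -10:154/37 -9:155/36 -8:157/34 -7:156/33 -6:149/31 -5:140/29 -4:130/28 -3:115/26 -2:95/25 -1:72/25 0:47/24 1:33/26 2:31/32 3:34/39 4:37/45 5:41/50
t 14.5 rel [-68.09  12.43   0.55] F xyz collar [ 1.95  3.13 -1.  ] open 54.46 grip 1.3297092719642478 rotvec err tool deg [ 0.   -0.05  0.04]
```

>>> jog_arm(motion=[[0,0,0,0,-0.8,0,52],[0,0,0,0,-1,0,50],[0,0,0,0,-1,0,48],[0,0,0,0,-1,0,46],[0,0,0,0,-1,0,44],[0,0,0,0,-1,0,42],[0,0,0,0,-1,0,40],[0,0,0,0,0,0,40]])

```text
t: 15.5
eef_pos: [523.2, -28.4, 164.3]
tcp_rot: [-3.141, -0.228, 0.865]
ft_force: [1.2, -3.1, -0.6]
opening: 0.424
grip_force: 1.4
```

```bash
python3 g3.py
```

```text
scene None 15
-12:72/24 -11:57/23 -10:47/25 -9:43/31 -8:40/36 -7:36/42 -6:37/47 -5:42/50 -4:48/54 -3:53/58 -2:54/59 -1:54/59 0:55/59 1:55/59 2:56/59 3:56/59 4:56/59 5:56/59 6:56/59 7:56/59
scene None 15
46:13/14 47:24/25 48:35/37 49:47/48 50:60/61 51:74/76 52:89/91 53:104/106 54:115/116 55:118/119 56:121/122 57:124/125 58:126/128 59:119/120
scene None 11.5
-18:61/56 -17:73/55 -16:87/53 -15:102/51 -14:117/49 -13:129/46 -12:140/43 -11:151/40 -10:153/37 -9:149/34 -8:145/31 -7:139/28 -6:125/27 -5:108/26 -4:89/25 -3:71/26 -2:57/30 -1:47/35 0:36/40 1:34/44 2:38/48 3:44/52 4:49/55 5:53/57
t 16.05 rel [-68.01   5.36   0.46] F xyz collar [ 1.42  2.99 -0.56] open 39.98 grip 1.1259499989682809 rotvec err tool deg [-0.03 -0.04  0.05]
```

The leg stuck to the lever finger and rode up about 4 mm. I'll drag it back down in the light pinch before the final squeeze.

>>> jog_arm(motion=[[0,0,0,-1,0,0,40],[0,0,0,-1,0,0,40],[0,0,0,-1,0,0,40],[0,0,0,-1,0,0,40],[0,0,0,0,0,0,40]])

```text
t: 16.68
eef_pos: [520.8, -31.5, 163.4]
tcp_rot: [-3.141, -0.228, 0.865]
ft_force: [2.4, -0.1, 0.7]
opening: 0.419
grip_force: 1.3
```

```bash
python3 g3.py
```

```text
scene None 15
-12:99/25 -11:88/24 -10:78/23 -9:62/23 -8:46/22 -7:30/22 -6:26/26 -5:32/35 -4:38/43 -3:44/51 -2:48/55 -1:52/58 0:56/61 1:59/64 2:59/63 3:58/61 4:56/60 5:56/59 6:56/59 7:55/59
scene None 15
46:26/29 47:19/21 48:12/13 49:5/6 50:12/13 51:30/31 52:47/48 53:65/66 54:80/81 55:89/91 56:100/101 57:110/112 58:120/121 59:121/122
scene None 11.5
-18:62/57 -17:73/55 -16:86/53 -15:100/51 -14:115/48 -13:127/45 -12:138/42 -11:149/39 -10:154/37 -9:155/36 -8:156/35 -7:155/33 -6:148/32 -5:139/30 -4:129/28 -3:114/26 -2:95/25 -1:72/24 0:47/24 1:34/26 2:33/33 3:37/41 4:41/49 5:46/54
t 17.225 rel [-63.98   5.47   0.48] F xyz collar [ 1.15  2.65 -0.23] open 39.93 grip 1.4149237505625933 rotvec err tool deg [-0.02 -0.04  0.04]
```

>>> jog_arm(motion=[[0,0,0,-0.8,0,0,40],[0,0,0,-0.8,0,0,40],[0,0,0,0,-0.8,0,38],[0,0,0,-0.2,-1,0,36],[0,0,0,-0.2,-0.8,0,34],[0,0,0,0,0,0,32],[0,0,0,0,0,0,30]])

```text
t: 18.1
eef_pos: [517.5, -31.1, 162.9]
tcp_rot: [-3.141, -0.228, 0.865]
ft_force: [2.5, 0.4, 2.0]
opening: 0.358
grip_force: 30.0
```

```bash
python3 g3.py
```

```text
scene None 15
-12:99/26 -11:88/24 -10:77/23 -9:61/23 -8:46/22 -7:29/22 -6:26/27 -5:32/35 -4:39/43 -3:45/51 -2:49/55 -1:53/58 0:56/61 1:59/63 2:58/62 3:57/61 4:56/59 5:55/58 6:55/58 7:55/58
scene None 15
46:26/29 47:19/21 48:12/13 49:4/6 50:12/13 51:29/30 52:47/48 53:64/66 54:79/81 55:89/91 56:99/101 57:109/111 58:119/120 59:121/122
scene None 11.5
-18:62/57 -17:73/56 -16:86/54 -15:100/52 -14:115/49 -13:127/45 -12:138/42 -11:149/39 -10:154/37 -9:154/35 -8:156/34 -7:155/33 -6:148/31 -5:139/29 -4:129/27 -3:114/26 -2:95/25 -1:71/24 0:47/23 1:34/26 2:33/33 3:37/41 4:41/49 5:46/54
t 18.65 rel [-62.03   2.72   0.48] F xyz collar [-2.63 -0.84  1.92] open 34.09 grip 30.016427636146545 rotvec err tool deg [-0.04 -0.04  0.04]
```

```bash
python3 -c "
from h import *
b=look('scene')['color'][180:255,310:400,::-1]
cv2.imwrite('pics/s5.png',cv2.resize(b,None,fx=8,fy=8,interpolation=cv2.INTER_CUBIC))"
```

```text
(no output)
```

View pics/s5.png

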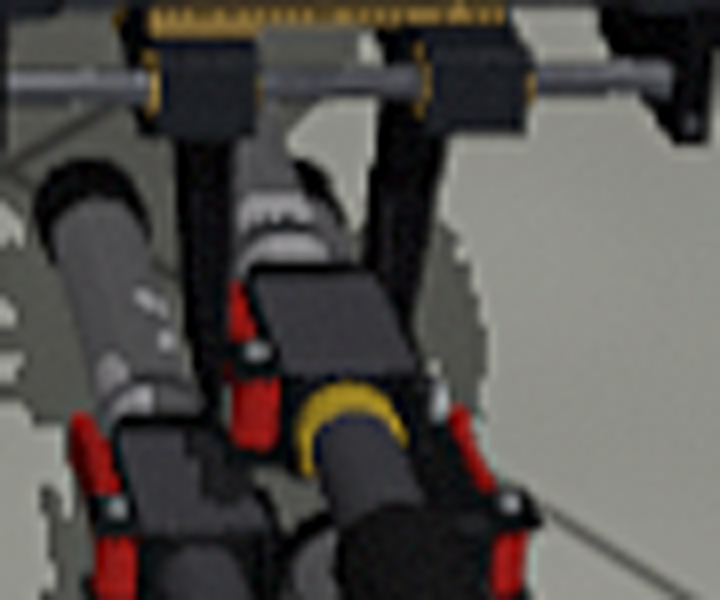

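The lever lies flat along the collar at (240,310), pinched between the fingers, and the mouth meets the band at (350,390). I'll hand it in.

```bash
python3 -c "
from cell import env
print(env.job_done())"
```

```text
the job is handed in; nothing more can be done
None
```

I handed the job in with the lever shut, collar and lever pinched at 30 N, the mouth an estimated 1–2 mm from the band's edge (limit 4 mm), and the turntable untouched; the hand-in gave no verdict.

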